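# Reset the lamp driver through its recessed well

## Robot

A 7-joint arm with a two-finger parallel gripper is mounted at the origin on a cart in front of the work surface, level with it; the furniture and walls round the work are solid. World frame = base frame: x ahead of the robot, y to its left, z up, the work surface at z = 0. Lengths are in mm, angles in degrees, forces in N, time in s.
With the tool pointing down it reaches from about 400 to 850 mm from the base axis. Payload 4.5 kg.
Tool frame: the origin (TCP) lies between the finger pads; the fingertips stand manip.tips_ahead ahead of it and the grasp point (between the pads) lies 8 mm behind it (manip.tips_ahead is the distance from the TCP to the fingertips, in mm); z points along the fingers, y is the line along which they close (so a half turn about z gives the same grasp; the last joint's range is limited). The gripper opens to 85 mm and grips with 20 to 120 N. Pads are 22 mm wide; open, the fingers measure 114 mm over their backs; the gripper's body (76 mm by 85 mm) begins 54 mm behind the grasp point. The pads swing forward as they close: fully open they stand 13 mm farther back than shut.
Start: joints at [-73.923, 39.483, -11.15, 89.685, 9.013, 51.709, -12.324], TCP at [152.667, 606.091, 242.317] pointing down, gripper open.
Joint ranges: [-172.22, 172.22], [-26.19, 119.32], [-84.43, 86.54], [7.71, 146.69], [-57.33, 237.33], [2.42, 119.75], [-152.13, 152.13]. Speed limits (degrees/s): [147.25, 147.25, 180, 180, 180, 180, 180].

## Interface

Orientations are given as a 3x3 rotation matrix whose columns are the frame's x, y, z axes.
In Python, from rig import manip, camera gives the robot as it stands.
- The arm moves only by the tool send_rows, never from a script. Its argument "deltas" is a list of rows, each a list of 3 entries, a list of its own where there are three numbers: the shift along the tool's x, y, z in m, then the turn about the tool's z in rad, then the finger opening in m, from 0 to 0.0854. In form: [[[tx, ty, tz], twist, gripper], ...]. A call has 1 to 5 rows; each row is the pose to reach, as a shift and turn from the pose commanded when the call began, along the tool's axes at that moment; what a row does not reach only later rows make up. A row lasts 1/10 s, in which the tool goes at most 50 mm and 8.59 degrees, less where a joint would pass 70% of its speed; a pose out of reach is approached as far as the arm can. A call with a gripper value outside its range is refused whole. The fingers move at their own pace and stop on an object; the grip force is fixed at half the most. Time passes only in rows, so rows that repeat a pose let the fingers close. It gives the time, the measured TCP pose, the force, the opening and the grip force at its end, in the units of the state.
- manip.observe(): the state, without advancing time (a new reading comes with each control period).
- camera(name): name is "scene" or "side" or "wrist"; returns a dict with "img" (480x640x3 uint8, red, green, blue), "range_z" (480x640 float32, mm along the optical axis (not along the pixel's ray), 0 where there is no reading), "K" (3x3 intrinsics, pixels), "rvec" (rotation vector, rad) and "tvec" (3), from world to camera coordinates, as OpenCV has them; the wrist camera has in their place "T_tool_cam" (4x4, takes a point from camera to tool coordinates, whose origin is the TCP and whose axes are the flange's). Camera axes: x right, y down, z forward; pixel columns grow to the right and rows downward; lengths in mm; the calibration is good to about 2 mm. A picture is of the moment at which its call begins: read the wrist's pose just before it.
- manip.finish_job(): hands the job in; it is judged then, once.
The state is a dict: "clock": time; "q": joint angles; "qd": joint speeds; "tau": joint torques, N m; "tool_pos": TCP position; "orientation": TCP orientation; "wrist_force": force on the tool from outside, world axes, zero at the start; "ft_torque": the same for the moment, N m; "gripper_width": finger opening in mm; "grasp_force": force on a finger pad.
Only numpy, scipy, OpenCV 4.12 (cv2) and the standard library are available. Lean on these libraries where they do the work, as an engineer would, in place of code of your own. Each camera call takes 0.05 s, during which the arm holds its last target. There are 200 camera calls.

## Task

The lamp driver, the unit with the row of cooling fins on top, has tripped. With the fingertips, push its sliding cover fully open, reach into the well, press the sunken reset key all the way down and hold it down for about two seconds, then let it up and push the cover fully shut again. Lift nothing, do not shove the units about, and leave the other unit and the small things round them alone.

Things in the scene. Friction and masses are not known exactly. Their poses are not given: they have to be found in the camera images.
- lamp_driver: Lamp driver, the unit to reset: loose grey box 120 (x) x 170 (y) mm, flat top 55 mm above the desk, 1.8 kg, rubber feet. Known by six thin upright fins 12 mm high along the back of its top (from 20 mm behind the centre). Origin: centre of underside; x to its back (away from the robot at yaw 0), y to its left. In front of the fins the cover runs along y between two rails 5 mm high, 64 mm apart.
- lamp_well (a point): Centre of the well's mouth, level with the lamp driver's flat top, at x -22, y -38 mm in its frame, axes as its. Square hole 46 x 46 mm, upright walls, 35 mm deep. On its axis stands the round white reset key, 28 mm across, its face 20 mm below the mouth when up. Hidden while the cover is shut.
- lamp_key (a joint): Travel of the lamp driver's reset key, m: 0 up, 0.006 fully down (a stop). Moves straight down and springs back; 1.5 N starts it, about 5 N takes it fully down.
- lamp_cover (a joint): Travel of the lamp driver's sliding cover along the unit's +y (its left), m: 0 shut (centred over the well), 0.062 fully open (cover edge 8 mm beyond the mouth); stops at both ends. Stays where left; about 1.5 N moves it. Starts shut or up to 18 mm ajar.
- lamp_pan (a point): Centre of the upper face of the lamp driver's cover plate, 4.5 mm above the unit's flat top; moves with the cover, axes as the unit's. Black plate 58 (x) x 62 (y) mm with an upright lip along each y end: 5 mm thick, 8 mm higher than the plate, 58 mm long, inner faces 26 mm from this point. A closed fingertip let down between the lips can push it either way; x sides are open.
- stage_driver: Stage driver, a bystander: loose box of the same size and look, with the same well, key and cover, but with two round sockets (30 mm across, 10 mm high) along the back of its top and no fins. Origin and axes as the lamp driver's.
- stage_pan (a point): Centre of the upper face of the stage driver's cover plate; moves with that cover.
- stage_key (a joint): Travel of the stage driver's key, m: 0 up, 0.006 fully down.
- cube: Bystander, loose: black filter cube 34 x 34 x 35 mm with round windows, between the two units. Origin under its centre.
- coverslip_box: Bystander, loose: clear-lidded white coverslip box 30 x 30 x 23 mm, between the two units, further back. Origin under its centre.
- slide_carton: Bystander, loose: small carton 30 x 80 x 21 mm, to the left of the units. Origin under its centre.
- lens_case: Bystander, loose: round white canister with black cap, 42 mm across, 52 mm high, at the right. Origin under its centre.
- dish: Bystander, loose: flat clear dish with lid, 61 mm across, 15 mm high, at the right. Origin under its centre.

How it is judged (in metres and radians):
On the way, in this order (a step that is already met when the one before it is completed fails the run):
1. the lamp driver's cover is fully open (within 7 mm of its stop) (value of joint lamp_cover above 0.055 m), for 0.1 s.
2. its reset key is held down (at least 4.5 of 6 mm) for a second, with the cover open (value of joint lamp_key above 0.0045 m and value of joint lamp_cover above 0.05 m), for 1 s.
At the end, for the whole second after the job is handed in: After the cover was opened and the key held down for at least a second: the lamp driver's cover is shut again (within 6 mm of its stop), the key is up (within 1.5 mm), and the unit stands flat within 25 mm of where it was (value of joint lamp_cover below 0.006 m and value of joint lamp_key below 0.0015 m and distance of lamp_driver from where it was at the start of the episode below 0.025 m and angle between lamp_driver's own z axis and vertical below 0.05 rad); the robot touches nothing.
It fails at once if the lamp driver is lifted, tipped or shoved more than 25 mm (distance of lamp_driver from where it was at the start of the episode above 0.025 m or height (world z) of lamp_driver above 0.012 m or angle between lamp_driver's own z axis and vertical above 0.15 rad).
It fails at once if the stage driver is worked: its key pressed 2 mm, or its cover or the unit moved more than 10 mm (value of joint stage_key above 0.002 m or distance of any of stage_pan, stage_driver from where it was at the start of the episode above 0.01 m).
It fails at once if a bystander is lifted or moved more than 20 mm (distance of any of cube, coverslip_box, slide_carton, lens_case, dish from where it was at the start of the episode above 0.02 m).
It also fails if it takes over 61 s, if anything falls off the work surface, if the arm or the gripper's body presses on something with over 40 N, if the wrist force passes 120 N, or if a joint passes its speed limit or range.

## Working session

There is one attempt and no reset: what is moved stays moved. The work goes in short steps, Python scripts to look and compute and a tool call to move; the robot and the scene stay as the last step left them, time stands still between calls to the robot, and variables do not carry over. Pictures are saved under pics/ and viewed, at most 10 in all, crops included, and the job is handed in when it is done.

Besides the shell and the picture viewer there is one more tool, called after "Emit:" as name(argument=value, ...), one argument or row to a line, values as JSON. send_rows: Moves the arm, as the interface text tells. Its arguments: {"type":"object","properties":{"deltas":{"type":"array"}},"required":["deltas"]}

```bash
mkdir -p pics
python3 - <<'E'
from rig import manip,camera
import cv2,numpy as np
s=manip.observe();print(s,getattr(manip,'tips_ahead',None))
for n in("scene","side"):
    c=camera(n);cv2.imwrite(f"pics/{n}0.png",c["img"][:,:,::-1]);np.savez(f"{n}0.npz",**c)
    print(n,c["K"],c["rvec"],c["tvec"])
E
```

```text
{'clock': 0.0, 'q': array([-73.92360153,  39.53507646, -11.14532149,  89.74567199,
         9.01185783,  51.71104826, -12.32481446]), 'qd': array([-0.11139188, -0.02140283, -0.049318  ,  0.05739826,  0.02791606,
       -0.06627869,  0.07956522]), 'tau': array([ 4.73784348e-04, -5.39608526e+01, -1.26628283e+00, -1.58540654e+01,
        9.14634409e-03,  9.31194430e-03,  9.19783332e-06]), 'tool_pos': array([152.56439947, 605.42417061, 241.45992308]), 'orientation': array([[-9.69721080e-01,  2.44214877e-01, -3.46511616e-04],
       [ 2.44215091e-01,  9.69719252e-01, -1.88717875e-03],
       [-1.24858142e-04, -1.91466038e-03, -9.99998159e-01]]), 'wrist_force': array([-0.97364408, -0.15636525,  0.40708483]), 'ft_torque': array([-0.03070288,  0.02388622, -0.03548361]), 'grasp_force': 0.0, 'gripper_width': 85.34305477527965} 11.0
scene [[434.84079797   0.         316.6882505 ]
 [  0.         434.84079797 243.44449687]
 [  0.           0.           1.        ]] [ 1.85226441 -0.99103844  0.62239034] [-309.56783769  217.58638216  694.29314177]
side [[437.17961142   0.         320.494106  ]
 [  0.         437.17961142 231.33629798]
 [  0.           0.           1.        ]] [ 1.7953556   1.62551614 -0.75468489] [  18.70398    -274.77339231 1495.03465925]
```

View pics/scene0.png

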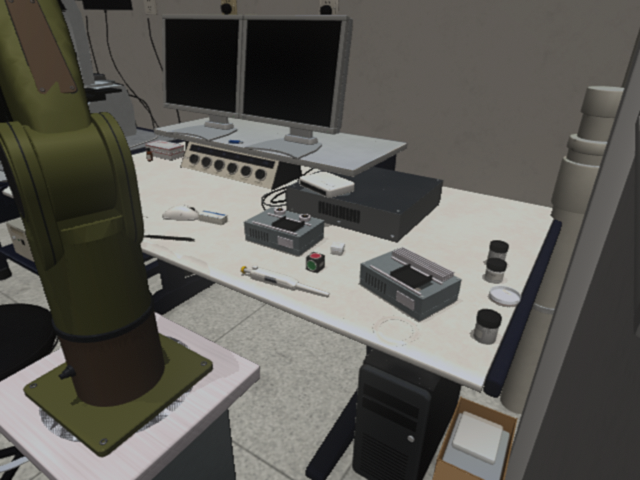

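View pics/side0.png

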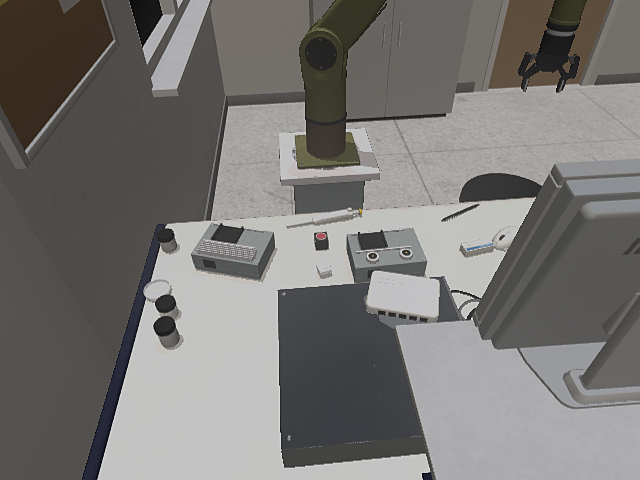

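The scene view shows the finned lamp driver at about (410,280) and the stage driver at (285,230). The side view shows the lamp driver at about (233,250), with its cover at (228,234).

```bash
cat > h.py <<'E'
import numpy as np,cv2
def cloud(c,T=None):
    d=c["range_z"].astype(float);K=c["K"];v,u=np.mgrid[:480,:640]
    P=np.stack([(u-K[0,2])/K[0,0]*d,(v-K[1,2])/K[1,1]*d,d],-1)
    if T is None:
        R=cv2.Rodrigues(c["rvec"])[0];W=(P-np.ravel(c["tvec"]))@R
    else: W=P@T[:3,:3].T+T[:3,3]
    W[d<=0]=np.nan
    return W
def wrist(s,c):
    T=np.eye(4);T[:3,:3]=s["orientation"];T[:3,3]=s["tool_pos"]
    return cloud(c,T@c["T_tool_cam"])
E
python3 - <<'E'
from h import *
for n,(u0,u1,v0,v1) in dict(scene=(350,470,240,320),side=(185,282,212,285)).items():
    c=np.load(n+"0.npz");W=cloud(c)[v0:v1,u0:u1];I=c["img"][v0:v1,u0:u1]
    z=W[...,2];m=(z>46)&(z<75)
    p=W[m][:,:2];print(n,m.sum(),np.nanmedian(z[m]))
    r=cv2.minAreaRect(p.astype(np.float32));print(r,cv2.boxPoints(r).round())
    for lo,hi in((50,58),(58,63),(63,72)):
        k=(z>lo)&(z<hi);print(lo,k.sum(),np.median(W[k],0).round(1))
    b=m&(I.sum(-1)<110);print("dark",b.sum(),W[b].mean(0),cv2.minAreaRect(W[b][:,:2].astype(np.float32)))
E
```

```text
scene 2887 57.511120561204955
((491.1824951171875, -276.1931457519531), (173.55728149414062, 123.88158416748047), 71.33096313476562) [[ 405. -339.]
 [ 522. -378.]
 [ 578. -214.]
 [ 460. -174.]]
50 1332 [ 473.  -275.2   54.5]
58 677 [ 471.3 -287.3   59.4]
63 696 [ 517.9 -295.    65.6]
dark 454 [ 461.76002466 -290.81470365   60.56628063] ((461.6758117675781, -291.9263000488281), (60.97134780883789, 57.67768096923828), 71.43545532226562)
side 2521 58.08965185607774
((493.65838623046875, -279.2990417480469), (172.2218475341797, 124.02226257324219), 70.90965270996094) [[ 407. -340.]
 [ 524. -381.]
 [ 580. -218.]
 [ 463. -178.]]
50 1158 [ 495.8 -246.6   55.2]
58 605 [ 478.1 -289.9   60.3]
63 667 [ 522.8 -291.3   66.1]
dark 6 [ 453.22181352 -297.57806825   62.8907852 ] ((447.5708923339844, -300.10400390625), (37.64763641357422, 81.26204681396484), 24.9377498626709)
```

Emit:
send_rows(
  deltas=[
    [[-0.0386,-0.0231,0],0,0],
    [[-0.0772,-0.0462,0],0,0],
    [[-0.1158,-0.0693,0],0,0],
    [[-0.1544,-0.0924,0],0,0],
    [[-0.193,-0.1155,0],0,0],
  ],
)

```text
clock: 0.6
tool_pos: [312.6, 445.3, 242.0]
orientation: [[-0.97, 0.244, -0.0], [0.244, 0.97, -0.001], [0.0, -0.001, -1.0]]
wrist_force: [0.2, 0.9, 0.4]
gripper_width: 12.6
grasp_force: 0.0
```

Emit:
send_rows(
  deltas=[
    [[-0.0332,-0.0354,0],0,0],
    [[-0.0664,-0.0708,0],0,0],
    [[-0.0996,-0.1062,0],0,0],
    [[-0.1328,-0.1416,0],0,0],
    [[-0.166,-0.177,0],0,0],
  ],
)

```text
clock: 1.1
tool_pos: [429.9, 232.8, 242.1]
orientation: [[-0.97, 0.244, -0.0], [0.244, 0.97, -0.0], [0.0, -0.0, -1.0]]
wrist_force: [1.0, 0.5, -0.2]
gripper_width: 0.7
grasp_force: 0.0
```

Emit:
send_rows(
  deltas=[
    [[0,-0.048,0],0,0],
    [[0,-0.096,0],0,0],
    [[0,-0.144,0],0,0],
    [[0,-0.192,0],0,0],
    [[0,-0.24,0],0,0],
  ],
)

```text
clock: 1.6
tool_pos: [369.9, 0.3, 242.2]
orientation: [[-0.97, 0.244, -0.0], [0.244, 0.97, -0.0], [-0.0, -0.0, -1.0]]
wrist_force: [0.9, -0.1, -0.2]
gripper_width: -0.2
grasp_force: 0.0
```

Emit:
send_rows(
  deltas=[
    [[-0.025,-0.04,0],0,0],
    [[-0.05,-0.08,0],0,0],
    [[-0.075,-0.12,0],0,0],
    [[-0.1,-0.16,0],0,0],
    [[-0.125,-0.2,0],0,0],
  ],
)

```text
clock: 2.1
tool_pos: [443.1, -224.5, 242.1]
orientation: [[-0.97, 0.245, -0.0], [0.245, 0.97, 0.0], [0.0, 0.0, -1.0]]
wrist_force: [1.0, 1.0, 0.0]
gripper_width: 0.0
grasp_force: 0.0
```

Emit:
send_rows(
  deltas=[
    [[-0.0175,-0.03,0],0.042,0],
    [[-0.035,-0.06,0],0.084,0],
    [[-0.035,-0.06,0],0.084,0],
    [[-0.035,-0.06,0],0.084,0],
  ],
)

```text
clock: 2.5
tool_pos: [461.9, -289.4, 241.7]
orientation: [[-0.945, 0.326, -0.001], [0.326, 0.945, 0.001], [0.001, 0.001, -1.0]]
wrist_force: [0.1, -0.2, -0.0]
gripper_width: -0.2
grasp_force: 0.0
```

Run:
```python
from rig import manip,camera
from h import *
s=manip.observe();c=camera("wrist");print(s["tool_pos"],s["orientation"],s["q"])
cv2.imwrite("pics/w1.png",c["img"][:,:,::-1]);W=wrist(s,c);np.savez("w1.npz",W=W,**c)
print(c["T_tool_cam"],c["K"])
```

```text
[ 461.8873222  -289.35958751  241.67685445] [[-9.45412884e-01  3.25873501e-01 -9.69208396e-04]
 [ 3.25872691e-01  9.45413227e-01  9.05533448e-04]
 [ 1.21139179e-03  5.40264441e-04 -9.99999120e-01]] [ 37.27809374  33.92248568 -16.34892415 103.42389768  12.90415052
  44.54503914  85.29381065]
[[-4.23372740e-04 -9.46505581e-01 -3.22687163e-01  8.19706732e+01]
 [ 9.99999731e-01 -5.93990794e-04  4.30271146e-04 -1.55479867e-01]
 [-5.98927245e-04 -3.22686894e-01  9.46505578e-01 -1.31214852e+02]
 [ 0.00000000e+00  0.00000000e+00  0.00000000e+00  1.00000000e+00]] [[401.54120485   0.         313.05768295]
 [  0.         401.54120485 239.54041129]
 [  0.           0.           1.        ]]
```

View pics/w1.png

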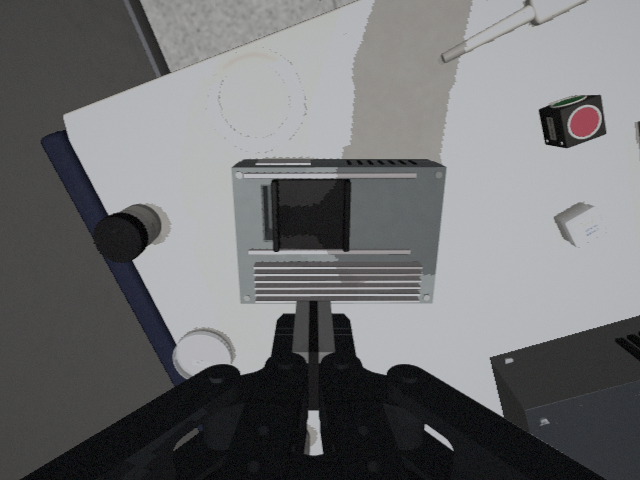

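The wrist view shows the cover between lips at columns 275 and 347 and rows 180–250. The well is just showing at the left (column 267), and the fins are at rows 262–300.

Run:
```python
from h import *
d=np.load("w1.npz");W=d["W"];I=d["img"].astype(int)
z=W[...,2]
def sec(v0,v1,u0,u1):return W[v0:v1,u0:u1].reshape(-1,3)
p=sec(150,306,225,450);p=p[(p[:,2]>46)&(p[:,2]<75)]
r=cv2.minAreaRect(p[:,:2].astype(np.float32));print(r)
R=np.array([[.946,-.324],[.324,.946]]).T  # placeholder
box=cv2.boxPoints(r);e=[box[1]-box[0],box[2]-box[1]];l=max(e,key=np.linalg.norm);l=l*np.sign(l[1])
yaw=np.degrees(np.arctan2(-l[0],l[1]));print("yaw",yaw)
y=np.radians(yaw);X=np.array([np.cos(y),np.sin(y)]);Y=np.array([-X[1],X[0]]);c=np.array(r[0])
L=np.stack([(W[...,:2]-c)@X,(W[...,:2]-c)@Y,z],-1)
b=(I.sum(-1)<100);b[:170]=0;b[258:]=0;b[:,:268]=0;b[:,360:]=0
q=L[b];q=q[q[:,2]>54]
for k in range(3):print(np.percentile(q[:,k],[1,10,50,90,99]).round(1))
# lips via height profile along y
m=(np.abs(L[...,0]+22)<18)&(np.abs(L[...,1]+20)<50)
for a in range(-66,30,4):
    k=m&(L[...,1]>=a)&(L[...,1]<a+4)
    if k.any():print(a,z[k].mean().round(1),z[k].max().round(1))
cov=q[:,1].min()/2+q[:,1].max()/2
for n,l in(("well",(-22,-38)),("cov",(-22,cov))):print(n,c+l[0]*X+l[1]*Y,l)
```

```text
((493.1437683105469, -278.1133117675781), (170.43478393554688, 120.97921752929688), 70.99598693847656)
yaw -19.004019
[-51.1 -40.8 -19.4  -2.6   5.2]
[-52.3 -47.1 -12.7   4.    7.3]
[57.5 58.3 59.4 66.8 68.1]
-66 270.1 313.3
-62 257.5 311.4
-58 296.5 306.5
-54 272.5 301.3
-50 259.9 296.1
-46 256.4 311.3
-42 233.6 312.1
-38 200.5 310.6
-34 236.6 313.4
-30 240.2 314.6
-26 264.1 312.2
-22 254.4 312.9
-18 261.0 314.9
-14 236.1 313.1
-10 232.2 314.5
-6 191.9 290.1
-2 249.6 313.1
2 256.6 293.5
6 271.8 299.1
10 274.1 304.2
14 278.3 308.8
18 275.4 313.4
22 266.0 313.7
26 260.0 313.4
well [ 459.96875381 -306.87819052] (-22, -38)
cov [ 464.95707046 -292.39436773] (-22, np.float64(-22.68123850749471))
```

Emit:
send_rows(
  deltas=[
    [[-0.004,-0.002,0.04],0.005,0],
    [[-0.004,-0.002,0.08],0.005,0],
    [[-0.004,-0.002,0.12],0.005,0],
    [[-0.004,-0.002,0.15],0.005,0],
    [[-0.004,-0.002,0.158],0.005,0],
  ],
)

```text
clock: 3.05
tool_pos: [463.6, -289.4, 81.6]
orientation: [[-0.945, 0.327, -0.005], [0.327, 0.945, 0.004], [0.006, 0.002, -1.0]]
wrist_force: [-0.5, 0.5, 0.6]
gripper_width: -0.1
grasp_force: 0.0
```

Emit:
send_rows(
  deltas=[
    [[0,0,0.004],0,0],
    [[0,0,0.008],0,0],
    [[0,0,0.01],0,0],
    [[0,0,0.01],0,0],
  ],
)

```text
clock: 3.45
tool_pos: [466.0, -292.6, 75.2]
orientation: [[-0.944, 0.33, 0.001], [0.33, 0.944, -0.001], [-0.002, -0.0, -1.0]]
wrist_force: [0.8, -0.1, 1.0]
gripper_width: 0.2
grasp_force: 0.0
```

Run:
```python
from rig import manip,camera
from h import *
s=manip.observe();c=camera("wrist");print(s["tool_pos"],s["wrist_force"])
cv2.imwrite("pics/w2.png",c["img"][:,:,::-1])
```

```text
[ 466.00503917 -292.60627747   75.15245857] [ 0.75908384 -0.12753858  0.99806452]
```

View pics/w2.png

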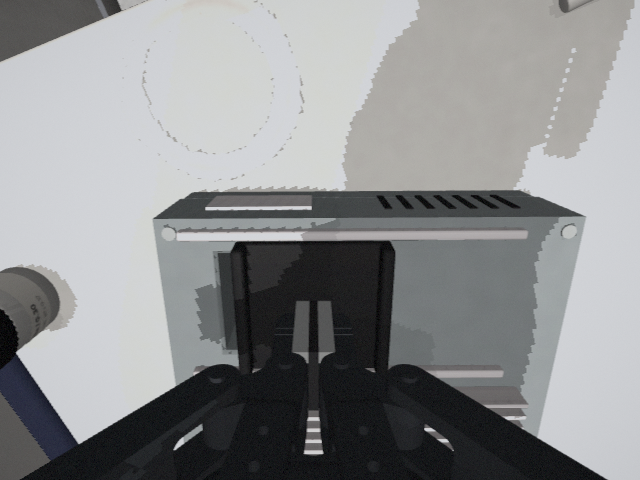

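The fingertips (columns 293–335) sit between the lips (240 and 388). I'll lower 2 mm and push left.

Emit:
send_rows(
  deltas=[
    [[0,0,0.002],0,0],
    [[0,0.008,0.002],0,0],
    [[0,0.016,0.002],0,0],
    [[0,0.023,0.002],0,0],
    [[0,0.03,0.002],0,0],
  ],
)

```text
clock: 4.0
tool_pos: [475.5, -263.6, 72.3]
orientation: [[-0.944, 0.329, -0.0], [0.329, 0.944, -0.0], [0.0, -0.0, -1.0]]
wrist_force: [-0.2, -2.3, -0.2]
gripper_width: 0.0
grasp_force: 0.9
```

Emit:
send_rows(
  deltas=[
    [[0,0.006,0],0,0],
    [[0,0.012,0],0,0],
    [[0,0.018,0],0,0],
    [[0,0.022,0],0,0],
    [[0,0.025,0],0,0],
  ],
)

```text
clock: 4.5
tool_pos: [483.6, -240.0, 72.2]
orientation: [[-0.944, 0.329, -0.0], [0.329, 0.944, 0.0], [0.0, 0.0, -1.0]]
wrist_force: [-1.4, -1.6, 1.7]
gripper_width: -0.2
grasp_force: 0.8
```

Run:
```python
from rig import manip,camera
from h import *
s=manip.observe();c=camera("wrist");print(s["tool_pos"],s["wrist_force"])
cv2.imwrite("pics/w3.png",c["img"][:,:,::-1])
```

```text
[ 483.6405026  -239.9695779    72.24670004] [-1.40437032 -1.59758343  1.70734552]
```

View pics/w3.png

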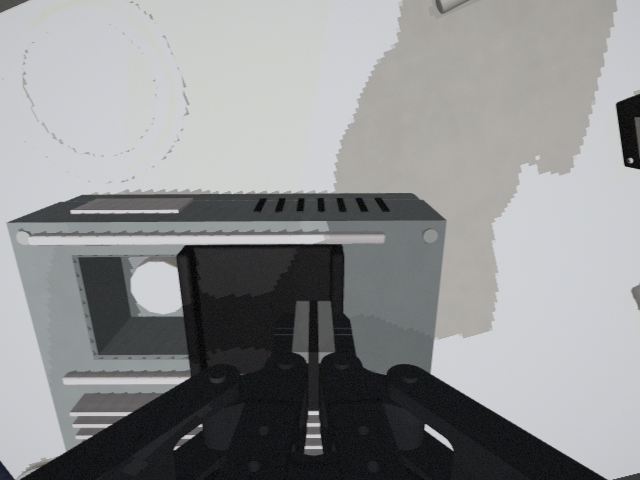

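The cover has moved left and is partly off the well. The key shows at (157,287). I'll keep pushing gently.

Emit:
send_rows(
  deltas=[
    [[0,0.003,0],0,0],
    [[0,0.006,0],0,0],
    [[0,0.009,0],0,0],
    [[0,0.009,0],0,0],
  ],
)

```text
clock: 4.95
tool_pos: [486.8, -231.2, 72.2]
orientation: [[-0.944, 0.329, 0.0], [0.329, 0.944, 0.001], [0.0, 0.001, -1.0]]
wrist_force: [-0.1, -0.1, -0.4]
gripper_width: 0.0
grasp_force: 0.0
```

Emit:
send_rows(
  deltas=[
    [[0,0.002,0],0,0],
    [[0,0.004,0],0,0],
    [[0,0.006,0],0,0],
  ],
)

```text
clock: 5.25
tool_pos: [487.2, -230.0, 72.2]
orientation: [[-0.943, 0.333, -0.002], [0.333, 0.943, -0.004], [0.0, -0.005, -1.0]]
wrist_force: [-2.5, -9.3, -0.2]
gripper_width: -0.0
grasp_force: 4.8
```

Run:
```python
from rig import manip,camera
from h import *
s=manip.observe();c=camera("wrist");print(s["tool_pos"],s["wrist_force"])
cv2.imwrite("pics/w4.png",c["img"][:,:,::-1]);W=wrist(s,c);np.savez("w4.npz",W=W,**c)
```

```text
[ 487.24386015 -230.00464728   72.21623851] [-2.46837806 -9.29385633 -0.17289241]
```

View pics/w4.png

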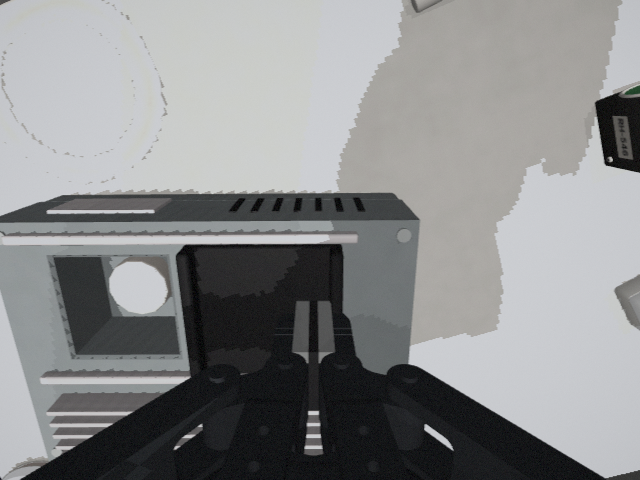

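The well is now clear: mouth at columns 50–187, rows 255–358, with the key at (139,287). The force of 9 N says the cover is at its stop. I'll back off, rise, and measure the well.

Emit:
send_rows(
  deltas=[
    [[0,-0.008,0],0,0],
    [[0,-0.014,0],0,0],
    [[0,-0.014,-0.03],0,0],
    [[0,-0.04,-0.06],0,0],
    [[0,-0.06,-0.06],0,0],
  ],
)

```text
clock: 5.8
tool_pos: [471.1, -284.2, 135.7]
orientation: [[-0.944, 0.329, 0.007], [0.329, 0.944, -0.002], [-0.007, 0.0, -1.0]]
wrist_force: [0.3, -0.6, 0.8]
gripper_width: -0.2
grasp_force: 0.0
```

Emit:
send_rows(
  deltas=[
    [[0,-0.015,0],0,0],
    [[0,-0.03,0],0,0],
    [[0,-0.03,0],0,0],
    [[0,-0.03,0],0,0],
  ],
)

```text
clock: 6.2
tool_pos: [458.8, -310.5, 131.6]
orientation: [[-0.944, 0.329, -0.001], [0.329, 0.944, 0.002], [0.001, 0.001, -1.0]]
wrist_force: [0.6, 0.8, 0.2]
gripper_width: 0.2
grasp_force: 0.0
```

Run:
```python
from rig import manip,camera
from h import *
s=manip.observe();c=camera("wrist");print(s["tool_pos"],s["wrist_force"],s["orientation"])
cv2.imwrite("pics/w5.png",c["img"][:,:,::-1]);W=wrist(s,c);np.savez("w5.npz",W=W,pos=s["tool_pos"],R=s["orientation"],**c)
T=np.eye(4);T[:3,:3]=s["orientation"];T[:3,3]=s["tool_pos"];z=W[...,2]
m=(W[...,0]>400)&(W[...,0]<520)&(W[...,1]>-350)&(W[...,1]<-260)&(z>28)&(z<40)&(c["img"].min(-1)>150)
print(m.sum(),W[m].mean(0),cv2.minAreaRect(W[m][:,:2].astype(np.float32)),np.argwhere(m).mean(0))
```

```text
[ 458.79017774 -310.45849654  131.57786391] [0.63232968 0.77873699 0.15815276] [[-9.44192875e-01  3.29392430e-01 -6.65328626e-04]
 [ 3.29391031e-01  9.44192176e-01  1.63834396e-03]
 [ 1.16785618e-03  1.32775941e-03 -9.99998437e-01]]
1376 [ 459.18522004 -306.35101286   34.67425884] ((444.6476135253906, -309.709716796875), (38.85201644897461, 53.84101486206055), 76.7275161743164) [244.66424419 319.56758721]
```

View pics/w5.png

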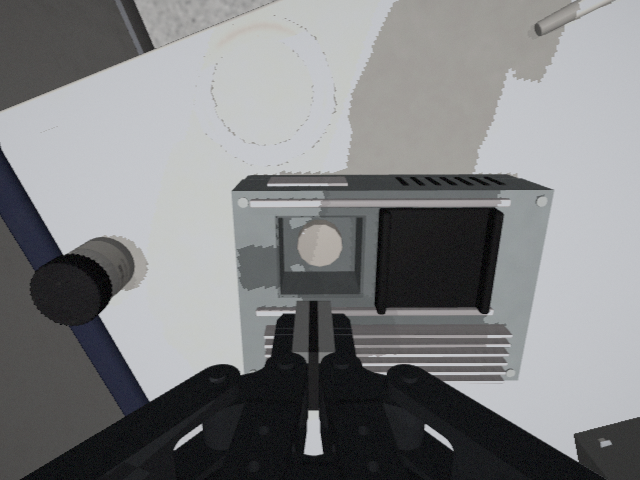

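The well and cover are clear; the key is at (320,245) and measures (459,-306,35). I'll go down to it and press.

Emit:
send_rows(
  deltas=[
    [[0.0005,0.004,0],0,0],
    [[0.0005,0.004,0.03],0,0],
    [[0.0005,0.004,0.06],0,0],
    [[0.0005,0.004,0.075],0,0],
    [[0.0005,0.004,0.082],0,0],
  ],
)

```text
clock: 6.75
tool_pos: [459.6, -305.3, 48.7]
orientation: [[-0.945, 0.328, -0.002], [0.328, 0.945, 0.002], [0.003, 0.001, -1.0]]
wrist_force: [-1.0, -0.9, 0.5]
gripper_width: -0.3
grasp_force: 0.0
```

Emit:
send_rows(
  deltas=[
    [[0,0,0.003],0,0],
    [[0,0,0.006],0,0],
    [[0,0,0.009],0,0],
    [[0,0,0.011],0,0],
    [[0,0,0.011],0,0],
  ],
)

```text
clock: 7.25
tool_pos: [460.4, -306.9, 40.1]
orientation: [[-0.944, 0.329, 0.001], [0.329, 0.944, 0.0], [-0.001, 0.001, -1.0]]
wrist_force: [0.3, 2.9, 5.3]
gripper_width: 0.4
grasp_force: 2.7
```

Force is about 5 N and the TCP is near full depth; I'll press on until it meets the stop.

Emit:
send_rows(
  deltas=[
    [[0,0,0.002],0,0],
    [[0,0,0.004],0,0],
    [[0,0,0.005],0,0],
    [[0,0,0.005],0,0],
    [[0,0,0.005],0,0],
  ],
)

```text
clock: 7.75
tool_pos: [460.4, -306.9, 39.3]
orientation: [[-0.944, 0.329, 0.002], [0.329, 0.944, -0.002], [-0.003, -0.001, -1.0]]
wrist_force: [-7.0, 7.1, 46.3]
gripper_width: 0.3
grasp_force: 22.7
```

The key is at its stop (46 N). I'll ease off to about 10 N and hold.

Emit:
send_rows(
  deltas=[
    [[0,0,-0.004],0,0],
    [[0,0,-0.004],0,0],
    [[0,0,-0.004],0,0],
    [[0,0,-0.004],0,0],
    [[0,0,-0.004],0,0],
  ],
)

```text
clock: 8.25
tool_pos: [460.5, -307.1, 39.9]
orientation: [[-0.944, 0.329, 0.002], [0.329, 0.944, -0.0], [-0.002, 0.0, -1.0]]
wrist_force: [-1.1, 2.6, 13.1]
gripper_width: -0.7
grasp_force: 6.7
```

Emit:
send_rows(
  deltas=[
    [[0,0,0],0,0],
    [[0,0,0],0,0],
    [[0,0,0],0,0],
    [[0,0,0],0,0],
    [[0,0,0],0,0],
  ],
)

```text
clock: 8.75
tool_pos: [460.5, -307.1, 40.0]
orientation: [[-0.944, 0.329, 0.002], [0.329, 0.944, -0.0], [-0.002, 0.0, -1.0]]
wrist_force: [-1.5, 3.7, 13.8]
gripper_width: 0.4
grasp_force: 6.7
```

Emit:
send_rows(
  deltas=[
    [[0,0,0],0,0],
    [[0,0,0],0,0],
    [[0,0,0],0,0],
    [[0,0,0],0,0],
    [[0,0,0],0,0],
  ],
)

```text
clock: 9.25
tool_pos: [460.5, -307.1, 39.9]
orientation: [[-0.944, 0.329, 0.002], [0.329, 0.944, -0.0], [-0.002, 0.0, -1.0]]
wrist_force: [-1.3, 3.9, 13.4]
gripper_width: 0.1
grasp_force: 6.7
```

Emit:
send_rows(
  deltas=[
    [[0,0,0],0,0],
    [[0,0,0],0,0],
    [[0,0,0],0,0],
    [[0,0,0],0,0],
    [[0,0,0],0,0],
  ],
)

```text
clock: 9.75
tool_pos: [460.5, -307.1, 39.9]
orientation: [[-0.944, 0.329, 0.002], [0.329, 0.944, -0.0], [-0.002, 0.0, -1.0]]
wrist_force: [-1.3, 3.8, 13.1]
gripper_width: -0.1
grasp_force: 6.7
```

Emit:
send_rows(
  deltas=[
    [[0,0,-0.01],0,0],
    [[0,0,-0.035],0,0],
    [[0,0,-0.06],0,0],
    [[0,0,-0.065],0,0],
    [[0,0,-0.065],0,0],
  ],
)

```text
clock: 10.25
tool_pos: [460.2, -308.1, 104.2]
orientation: [[-0.944, 0.33, 0.002], [0.33, 0.944, -0.001], [-0.002, -0.001, -1.0]]
wrist_force: [1.0, 0.1, 0.4]
gripper_width: -0.1
grasp_force: 0.0
```

Emit:
send_rows(
  deltas=[
    [[0,0.02,0],0,0],
    [[0,0.04,0],0,0],
    [[0,0.062,0],0,0],
    [[0,0.062,0],0,0],
    [[0,0.062,0],0,0],
  ],
)

```text
clock: 10.75
tool_pos: [479.6, -248.6, 102.4]
orientation: [[-0.944, 0.329, -0.002], [0.329, 0.944, 0.0], [0.002, -0.0, -1.0]]
wrist_force: [0.3, -0.2, -0.2]
gripper_width: -0.0
grasp_force: 0.0
```

Run:
```python
from rig import manip,camera
from h import *
s=manip.observe();c=camera("wrist");print(s["tool_pos"],s["wrist_force"])
cv2.imwrite("pics/w6.png",c["img"][:,:,::-1])
```

```text
[ 479.63294924 -248.62907259  102.37713596] [ 0.30368019 -0.22744057 -0.17308887]
```

View pics/w6.png

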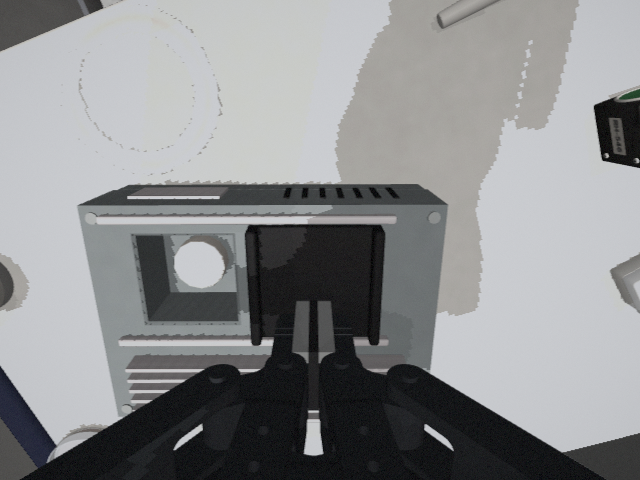

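The fingertips (column 314) are centred between the lips (252 and 378). I'll lower in and push shut.

Emit:
send_rows(
  deltas=[
    [[0,0,0.015],0,0],
    [[0,0,0.026],0,0],
    [[0,0,0.03],0,0],
    [[0,0,0.03],0,0],
    [[0,-0.01,0.03],0,0],
  ],
)

```text
clock: 11.3
tool_pos: [477.5, -257.1, 73.3]
orientation: [[-0.945, 0.327, 0.001], [0.327, 0.945, 0.001], [-0.0, 0.001, -1.0]]
wrist_force: [-0.2, 0.0, -0.2]
gripper_width: -0.1
grasp_force: 0.0
```

Emit:
send_rows(
  deltas=[
    [[0,-0.006,0],0,0],
    [[0,-0.012,0],0,0],
    [[0,-0.018,0],0,0],
    [[0,-0.024,0],0,0],
    [[0,-0.03,0],0,0],
  ],
)

```text
clock: 11.8
tool_pos: [467.1, -286.8, 73.4]
orientation: [[-0.944, 0.329, 0.001], [0.329, 0.944, 0.0], [-0.001, 0.0, -1.0]]
wrist_force: [0.4, 1.0, 1.2]
gripper_width: 0.2
grasp_force: 0.9
```

Emit:
send_rows(
  deltas=[
    [[0,-0.006,0],0,0],
    [[0,-0.012,0],0,0],
    [[0,-0.018,0],0,0],
    [[0,-0.024,0],0,0],
    [[0,-0.03,0],0,0],
  ],
)

```text
clock: 12.3
tool_pos: [457.1, -315.4, 73.3]
orientation: [[-0.944, 0.33, 0.0], [0.33, 0.944, -0.0], [-0.0, 0.0, -1.0]]
wrist_force: [1.5, 0.5, 2.2]
gripper_width: -0.4
grasp_force: 0.9
```

Emit:
send_rows(
  deltas=[
    [[0,-0.003,0],0,0],
    [[0,-0.006,0],0,0],
    [[0,-0.009,0],0,0],
    [[0,-0.009,0],0,0],
  ],
)

```text
clock: 12.7
tool_pos: [453.7, -323.9, 73.2]
orientation: [[-0.944, 0.33, -0.001], [0.33, 0.944, -0.0], [0.0, -0.0, -1.0]]
wrist_force: [1.2, 0.5, 0.2]
gripper_width: 0.3
grasp_force: 0.0
```

Emit:
send_rows(
  deltas=[
    [[0,-0.002,0],0,0],
    [[0,-0.004,0],0,0],
    [[0,-0.006,0],0,0],
  ],
)

```text
clock: 13.0
tool_pos: [453.0, -325.3, 73.0]
orientation: [[-0.945, 0.327, 0.0], [0.327, 0.945, 0.005], [0.001, 0.005, -1.0]]
wrist_force: [2.4, 10.8, 3.0]
gripper_width: 0.3
grasp_force: 5.4
```

The force rose to 11 N, so the cover is at its shut stop. I'll back off, rise, and check.

Emit:
send_rows(
  deltas=[
    [[0,0.008,0],0,0],
    [[0,0.014,0],0,0],
    [[0,0.016,-0.03],0,0],
    [[0,0.016,-0.07],0,0],
    [[0,0.016,-0.11],0,0],
  ],
)

```text
clock: 13.5
tool_pos: [456.6, -313.9, 184.1]
orientation: [[-0.944, 0.33, -0.002], [0.33, 0.944, 0.0], [0.002, -0.001, -1.0]]
wrist_force: [0.1, -1.2, -1.4]
gripper_width: -0.2
grasp_force: 0.0
```

Emit:
send_rows(
  deltas=[
    [[0,0,-0.03],0,0],
    [[0,0,-0.05],0,0],
    [[0,0,-0.05],0,0],
    [[0,0,-0.05],0,0],
  ],
)

```text
clock: 13.9
tool_pos: [456.9, -314.2, 233.1]
orientation: [[-0.944, 0.33, -0.001], [0.33, 0.944, -0.001], [0.0, -0.001, -1.0]]
wrist_force: [-0.1, -0.0, 0.0]
gripper_width: 0.5
grasp_force: 0.0
```

Run:
```python
from rig import manip,camera
from h import *
s=manip.observe();c=camera("wrist");print(s["tool_pos"],s["wrist_force"],s["clock"])
cv2.imwrite("pics/w7.png",c["img"][:,:,::-1])
W=wrist(s,c);p=W[150:306,200:500].reshape(-1,3);p=p[(p[:,2]>46)&(p[:,2]<75)]
print(cv2.minAreaRect(p[:,:2].astype(np.float32)))
```

```text
[ 456.87016261 -314.19524731  233.09954502] [-0.11953767 -0.02757823  0.01159498] 13.9
((493.2371520996094, -277.51434326171875), (170.47006225585938, 121.0948715209961), 71.02225494384766)
```

View pics/w7.png

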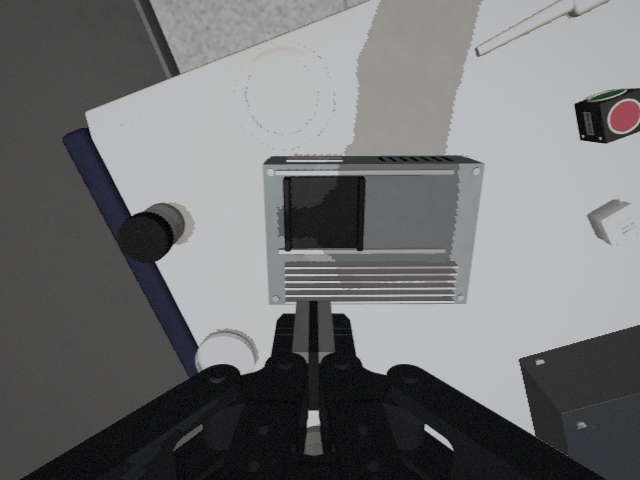

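The cover is shut (left lip at column 287, about 15 mm from the unit's edge as it should be). The unit has moved less than 1 mm, and nothing touches the robot.

```bash
python3 -c "
from rig import manip
print(manip.finish_job())"
```

```text
the job is handed in; nothing more can be done
None
```

I pushed the lamp driver's cover fully open, held the reset key down for about 2.5 s, let it up and pushed the cover shut; the unit moved less than 1 mm, and the job is handed in with no verdict returned.

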